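# Spray the wooden plugs and stir them

### The job

Give the wooden plugs in the pot a squirt of finish: press the red nozzle cap of the leaning spray canister fully down for a moment, without forcing it against its stop, and let it spring back up. Then take the stirring stick from its stand and stir the plugs with it until most of them have been pushed well away from where they lay, and let go of the stick with its foot down among the plugs in the pot. All the plugs stay in the pot, and everything else on the bench is left where it is.

Things in the scene. Friction and masses are not known exactly. Their poses are not given: they have to be found in the camera images.
- sprayer: Fixed blue spray canister with a yellow band (66 mm across, 145 mm long), strapped in a wooden cradle (base 170 x 100 mm) so that it leans 30 degrees from vertical, its top towards this body's -x (roughly to the robot). Origin on the bench under the cradle, z up. The canister's axis points up along (-0.5, 0, 0.866) of this frame
- collar (a point): Centre of the canister's upper end, on its axis; axes as sprayer. Beyond it on the axis a threaded neck carries the red nozzle cap: a cylinder 32 mm across, 24 mm long, with a flat top. The neck is screwed out differently each time: the released cap's top lies 38 to 52 mm from this point along the axis, so find it by touch (or sight)
- cap (a joint): Travel of the red nozzle cap into the canister along its axis, m: 0 released, 0.008 fully down. Its spring pushes back with about 4 N at first and 10 N fully down, where it meets a hard stop
- pot: Fixed aluminium pot on a round cork mat (150 mm across, 4 mm thick), open at the top, beside the canister on its +y side; 124 mm across the rim, 116 mm at the foot, wall 4 mm, 100 mm tall. Origin at the centre of its underside on the bench, z up; inner floor at z = 5 mm
- stand: Fixed wooden block 70 x 70 x 50 mm with a square hole 22 mm wide and 40 mm deep in the middle of its top, in which the stirring stick stands upright. Origin at the centre of its underside
- stirrer: Wooden stirring stick, square section 16 x 16 mm, 200 mm long, its top 40 mm green. Origin at the centre of its foot, z along the stick to the green end, x and y square to its faces. It starts standing in the stand, its foot 10 mm above the bench, about 150 mm of it showing
- plug1: Short round wooden plug, 22 mm across and 16 mm high, about 12 g, standing in the pot, one of six in a ring of about 30 mm radius round the pot's centre, which is left free. Origin at the centre of its underside
- plug2: Short round wooden plug, 22 mm across and 16 mm high, about 12 g, standing in the pot, one of six in a ring of about 30 mm radius round the pot's centre, which is left free. Origin at the centre of its underside
- plug3: Short round wooden plug, 22 mm across and 16 mm high, about 12 g, standing in the pot, one of six in a ring of about 30 mm radius round the pot's centre, which is left free. Origin at the centre of its underside
- plug4: Short round wooden plug, 22 mm across and 16 mm high, about 12 g, standing in the pot, one of six in a ring of about 30 mm radius round the pot's centre, which is left free. Origin at the centre of its underside
- plug5: Short round wooden plug, 22 mm across and 16 mm high, about 12 g, standing in the pot, one of six in a ring of about 30 mm radius round the pot's centre, which is left free. Origin at the centre of its underside
- plug6: Short round wooden plug, 22 mm across and 16 mm high, about 12 g, standing in the pot, one of six in a ring of about 30 mm radius round the pot's centre, which is left free. Origin at the centre of its underside
- jar: Bystander: closed glass jar of white glue with brass lid, 74 mm across, 130 mm tall; origin at the centre of its underside
- hammer: Bystander: joiner's hammer lying flat, about 300 mm long, 30 to 40 mm high; origin under its middle
- square: Bystander: try square lying flat, blue stock 120 x 22 x 18 mm along its x, steel blade 170 mm along its y; origin under the stock
- tape: Bystander: roll of orange tape lying flat, 90 mm across, 24 mm high; origin at the centre of its underside
- strip1: Bystander: pale wood strip 150 x 22 x 14 mm, long along x; origin at the centre of its underside
- strip2: Bystander: brown wood strip 200 x 30 x 16 mm, long along x; origin at the centre of its underside
There are look-alikes about, which are no part of the job. Leave any black or blue look-alike of the stirrer alone.

How it is judged:
On the way, in this order (a step that is already met when the one before it is completed fails the run):
1. the nozzle cap is pressed fully down (more than 6.5 of its 8 mm) for 0.2 s (value of joint cap above 0.0065 m), for 0.2 s.
2. the cap has sprung back up (less than 1 mm down) (value of joint cap below 0.001 m), for 0.1 s.
3. stirred with the held stick: at least 4 of the 6 plugs lie over 15 mm from their start (horizontal distance between stirrer and pot below 0.06 m and z of stirrer in the frame of pot below 0.05 m and contact force between the fingers and stirrer above 0.5 N and (distance of each of plug1, plug2, plug3, plug4 from where it was at the start of the episode above 0.015 m or distance of each of plug1, plug2, plug3, plug5 from where it was at the start of the episode above 0.015 m or distance of each of plug1, plug2, plug3, plug6 from where it was at the start of the episode above 0.015 m or distance of each of plug1, plug2, plug4, plug5 from where it was at the start of the episode above 0.015 m or distance of each of plug1, plug2, plug4, plug6 from where it was at the start of the episode above 0.015 m or distance of each of plug1, plug2, plug5, plug6 from where it was at the start of the episode above 0.015 m or distance of each of plug1, plug3, plug4, plug5 from where it was at the start of the episode above 0.015 m or distance of each of plug1, plug3, plug4, plug6 from where it was at the start of the episode above 0.015 m or distance of each of plug1, plug3, plug5, plug6 from where it was at the start of the episode above 0.015 m or distance of each of plug1, plug4, plug5, plug6 from where it was at the start of the episode above 0.015 m or distance of each of plug2, plug3, plug4, plug5 from where it was at the start of the episode above 0.015 m or distance of each of plug2, plug3, plug4, plug6 from where it was at the start of the episode above 0.015 m or distance of each of plug2, plug3, plug5, plug6 from where it was at the start of the episode above 0.015 m or distance of each of plug2, plug4, plug5, plug6 from where it was at the start of the episode above 0.015 m or distance of each of plug3, plug4, plug5, plug6 from where it was at the start of the episode above 0.015 m)), for 0.1 s.
At the end, for the whole second after the job is handed in: The stick is let go and at rest with its foot in the pot, less than 40 mm above the pot's underside; all six plugs are at rest inside the pot; the nozzle cap is up (less than 1 mm down) (horizontal distance between each of stirrer, plug1, plug2, plug3, plug4, plug5, plug6 and pot below 0.062 m and z of stirrer in the frame of pot below 0.04 m and linear speed of each of stirrer, plug1, plug2, plug3, plug4, plug5, plug6 below 0.02 m/s and value of joint cap below 0.001 m and z of each of plug1, plug2, plug3, plug4, plug5, plug6 in the frame of pot below 0.06 m); the robot touches nothing.
It fails at once if the canister or its cap is pressed with more than 30 N (contact force between anything else and sprayer above 30 N).
It fails at once if a bystander (jar, hammer, try square, tape, wood strips) is moved by more than 20 mm (distance of any of jar, hammer, square, tape, strip1, strip2 from where it was at the start of the episode above 0.02 m).
It also fails if it takes over 64 s, if anything falls off the work surface, if the arm or the gripper's body presses on something with over 40 N, if the wrist force passes 120 N, or if a joint passes its speed limit or range.

### The arm

A 7-joint arm with a two-finger parallel gripper is mounted at the origin on the work surface. World frame = base frame: x ahead of the robot, y to its left, z up, the work surface at z = 0. Lengths are in m, angles in rad, forces in N, time in s.
With the tool pointing down it reaches from about 0.35 to 0.775 m from the base axis. Payload 3.1 kg.
Tool frame: the origin (TCP) lies between the finger pads; the fingertips stand 19 mm ahead of it and the grasp point (between the pads) is the TCP; z points along the fingers, y is the line along which they close (so a half turn about z gives the same grasp; the last joint's range is limited). The gripper opens to 85 mm and grips with 20 to 120 N. Pads are 22 mm wide; open, the fingers measure 114 mm over their backs; the gripper's body (76 mm by 85 mm) begins 54 mm behind the grasp point. The pads swing forward as they close: fully open they stand 13 mm farther back than shut.
Start: joints at [-1.222, 0.311, 0.014, 1.512, -0.004, 1.319, -0.027], TCP at [0.209, 0.509, 0.25] pointing down, gripper open.
Joint ranges: [-2.7, 2.7], [-0.3, 1.91], [-1.27, 1.3], [0.12, 2.57], [-1.44, 4.58], [0.2, 2.03], [-3.05, 3.05]. Speed limits (rad/s): [2.79, 2.79, 3.14, 3.14, 3.14, 3.14, 3.14].

### API

Orientations are given as a unit quaternion [x, y, z, w].
In Python, from cell import env gives the robot as it stands.
- The arm moves only by the tool carry_out, never from a script. Its argument "series" is a list of rows, each a list of 7 numbers: the turn, a rotation vector about the tool's x, y, z in degrees, then the shift along the tool's x, y, z in mm, then the opening, from 0 (shut) to 1 (fully open). In form: [[rx, ry, rz, x, y, z, grip], ...]. A call has 1 to 12 rows; each row is the pose to reach, as a shift and turn from the pose commanded when the call began, along the tool's axes at that moment; what a row does not reach only later rows make up. A row lasts 1/10 s, in which the tool goes at most 50 mm and 8.59 degrees, less where a joint would pass 70% of its speed; a pose out of reach is approached as far as the arm can. A call with a gripper value outside its range is refused whole. The fingers move at their own pace and stop on an object; "squeeze" is the grip in N (left out, the last holds). Time passes only in rows, so rows that repeat a pose let the fingers close. It gives the time, the measured TCP pose, the force, the opening and the grip force at its end, in the units of the state.
- env.get_state(): the state, without advancing time (a new reading comes with each control period).
- env.grab_frame(name): name is "side" or "top" or "wrist"; returns a dict with "img" (400x640x3 uint8, red, green, blue), "intrinsics" (3x3 intrinsics, pixels), "dist" ([k1, k2, p1, p2, k3] as OpenCV has them; the pictures are not rectified), "T" (4x4, takes a point from camera to world coordinates); the wrist camera has in their place "mount" (4x4, takes a point from camera to tool coordinates, whose origin is the TCP and whose axes are the flange's). Camera axes: x right, y up, looking along -z (the intrinsics and any distortion apply to the point x, -y, -z); pixel columns grow to the right and rows downward; lengths in m; the calibration is good to about 2 mm. A picture is of the moment at which its call begins: read the wrist's pose just before it. There is no depth.
- env.job_done(): hands the job in; it is judged then, once.
Trained networks look in a picture, given as the dict that the camera call returned (one of the last four; its "shot" number tells which), for a name from the list of things; names that differ only in an ending like _2 or _b are one class to them, and where a whole thing is asked for, a point or a joint stands for the part that bears it (a point fixed in the world has none). Each returns a list of dicts, best first, with "score" (0 to 1); they miss things now and then, are a little off and sometimes report something else, mostly with a low value. They report only what shows in the picture. A call takes as long as a camera call. They do not tell look-alikes from the thing itself.
- env.boxes_of(label, picture): "rect" ([left, top, right, bottom] in pixels, round what is visible of it).
The state is a dict: "time_s": time; "joint_positions": joint angles; "joint_vel": joint speeds; "joint_efforts": joint torques, N m; "position": TCP position; "orientation": TCP orientation; "contact_force": force on the tool from outside, world axes, zero at the start; "torque": the same for the moment, N m; "finger_gap": finger opening in m; "grip_force": force on a finger pad.
Only numpy, scipy, OpenCV 4.12 (cv2) and the standard library are available. Lean on these libraries where they do the work, as an engineer would, in place of code of your own. Each camera call takes 0.05 s, during which the arm holds its last target. There are 200 camera calls.

## Working session

There is one attempt and no reset: what is moved stays moved. The work goes in short steps, Python scripts to look and compute and a tool call to move; the robot and the scene stay as the last step left them, time stands still between calls to the robot, and variables do not carry over. Pictures are saved under pics/ and viewed, at most 10 in all, crops included, and the job is handed in when it is done.

Besides the shell and the picture viewer there is one more tool, called after "Emit:" in YAML: its name, and indented under it one key for each argument. carry_out: Moves the arm, as the interface text tells. Its arguments: {"type":"object","properties":{"series":{"type":"array"},"squeeze":{"type":"number"}},"required":["series"]}

```bash
mkdir -p pics; cat > h.py <<'E'
import numpy as np, cv2
from scipy.spatial.transform import Rotation as R
from cell import env
def T_of(f,st=None):
    if 'T' in f: return np.array(f['T'])
    M=np.eye(4); M[:3,:3]=R.from_quat(st['orientation']).as_matrix(); M[:3,3]=st['position']
    return M@np.array(f['mount'])
def ray(f,T,px):
    u=cv2.undistortPoints(np.array([[px]],float),np.array(f['intrinsics']),np.array(f['dist']))[0,0]
    d=T[:3,:3]@np.array([u[0],-u[1],-1]); return T[:3,3],d
def onz(f,T,px,z):
    o,d=ray(f,T,px); return o+d*(z-o[2])/d[2]
def proj(f,T,P):
    p=(np.atleast_2d(P)-T[:3,3])@T[:3,:3]; p=p*[1,-1,-1]
    return cv2.projectPoints(p,np.zeros(3),np.zeros(3),np.array(f['intrinsics']),np.array(f['dist']))[0][:,0]
def tri(rs):
    A=0;b=0
    for o,d in rs:
        d=d/np.linalg.norm(d);M=np.eye(3)-np.outer(d,d);A=A+M;b=b+M@o
    return np.linalg.solve(A,b)
def save(f,n): cv2.imwrite('pics/'+n,f['img'][:,:,::-1])
E
python3 - <<'E'
from h import *
np.set_printoptions(precision=3,suppress=True)
for n in('top','side'):
    f=env.grab_frame(n); save(f,n+'0.png'); print(n,T_of(f).round(3).tolist(),np.array(f['intrinsics'])[0])
    for l in('sprayer','cap','pot','stand','stirrer','plug1','jar','hammer','square','tape','strip1'):
        print(l,[(np.round(d['rect']).tolist(),round(d['score'],2)) for d in env.boxes_of(l,f)[:7]])
print(env.get_state())
E
```

```text
top [[-0.016, 0.983, -0.183, 0.256], [-1.0, -0.019, -0.013, 0.066], [-0.017, 0.183, 0.983, 1.601], [0.0, 0.0, 0.0, 1.0]] [501.26    0.    323.068]
sprayer [([360.0, 153.0, 406.0, 213.0], 0.6)]
cap [([384.0, 184.0, 396.0, 192.0], 0.56), ([402.0, 231.0, 433.0, 263.0], 0.33)]
pot [([309.0, 175.0, 355.0, 224.0], 0.56)]
stand [([209.0, 198.0, 243.0, 230.0], 0.6)]
stirrer [([212.0, 171.0, 231.0, 187.0], 0.59), ([176.0, 197.0, 201.0, 213.0], 0.53), ([210.0, 203.0, 229.0, 215.0], 0.43), ([362.0, 155.0, 402.0, 214.0], 0.34)]
plug1 [([334.0, 197.0, 339.0, 208.0], 0.61), ([335.0, 194.0, 341.0, 200.0], 0.59), ([333.0, 188.0, 339.0, 193.0], 0.45), ([224.0, 276.0, 283.0, 298.0], 0.24)]
jar [([431.0, 194.0, 467.0, 221.0], 0.94)]
hammer [([367.0, 128.0, 452.0, 153.0], 0.61)]
square [([186.0, 142.0, 245.0, 175.0], 0.63), ([359.0, 151.0, 403.0, 214.0], 0.55), ([209.0, 204.0, 229.0, 213.0], 0.15)]
tape [([404.0, 234.0, 435.0, 263.0], 0.81)]
strip1 [([346.0, 248.0, 393.0, 256.0], 0.81), ([222.0, 275.0, 284.0, 296.0], 0.65), ([430.0, 194.0, 464.0, 222.0], 0.21)]
side [[-0.877, 0.368, -0.31, 0.116], [-0.4
[... 522 characters left out ...]
4.0, 185.0], 0.88)]
square [([188.0, 264.0, 245.0, 315.0], 0.9)]
tape [([383.0, 177.0, 407.0, 200.0], 0.51)]
strip1 [([370.0, 204.0, 393.0, 234.0], 0.57), ([334.0, 342.0, 340.0, 351.0], 0.48)]
{'time_s': 1.2, 'joint_positions': array([-1.222,  0.311,  0.014,  1.512, -0.004,  1.319, -0.027]), 'joint_vel': array([-0.   , -0.001, -0.001,  0.001,  0.001,  0.002, -0.002]), 'joint_efforts': array([  0.001, -37.982,   0.146, -23.085,   0.012,   0.002,   0.   ]), 'position': array([0.209, 0.509, 0.25 ]), 'orientation': array([0.194, 0.981, 0.   , 0.   ]), 'contact_force': array([-0.013,  0.692, -0.842]), 'torque': array([-0.003,  0.01 , -0.017]), 'grip_force': 0.0, 'finger_gap': 0.08542599692037559}
```

```bash
python3 - <<'E'
from h import *
a=cv2.imread('pics/top0.png')[120:310,165:475]; b=cv2.imread('pics/side0.png')[120:360,180:415]
a=cv2.resize(a,(775,475),interpolation=cv2.INTER_CUBIC);cv2.imwrite('pics/a.png',a)
b=cv2.resize(b,(585,597),interpolation=cv2.INTER_CUBIC);cv2.imwrite('pics/b.png',b)
E
```

```text
(no output)
```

View pics/a.png

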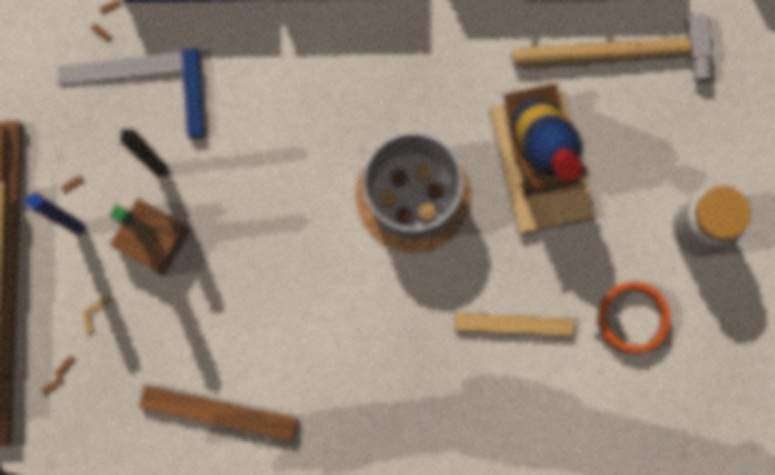

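View pics/b.png

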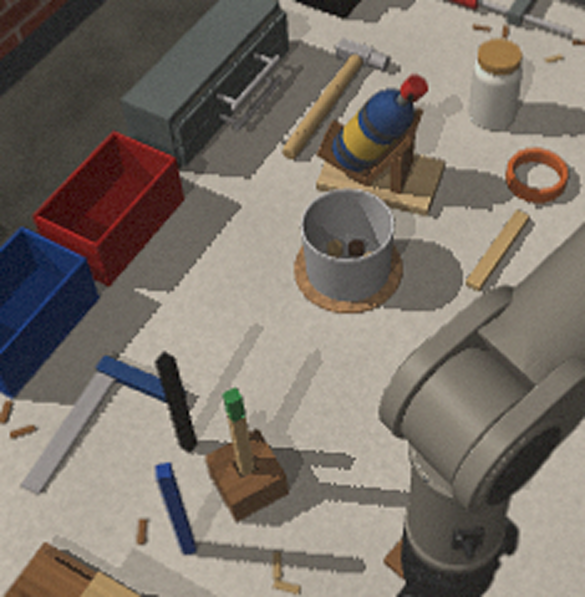

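Top crop: pot rim centre (414,182), red cap (567,165), jar, tape and strips right and below, and the hammer behind the sprayer. Three stick-like things in the top crop: black (130,137), blue (37,203), and green-topped (120,213) standing in the wooden block. The green-topped one is the stirrer: it's the only one with a green end on wood in a stand, and the enlarged side crop confirms it at (233,405).

```bash
python3 - <<'E'
from h import *
np.set_printoptions(precision=3,suppress=True)
f=env.grab_frame('top');s=env.grab_frame('side');T=T_of(f);S=T_of(s)
A=lambda x,y:(x/2.5+165-.3,y/2.5+120-.3); B=lambda x,y:(x/2.489+180-.3,y/2.489+120-.3)
print('cap',tri([ray(f,T,A(567,165)),ray(s,S,B(414,88))]))
print('stick',tri([ray(f,T,A(120,213)),ray(s,S,B(233,397))]))
print('pot rim',onz(f,T,A(414,182),.1), onz(s,S,B(347,232),.1))
for n,l,z in(('stand',[(140,201),(188,232),(163,272),(113,241)],.05),('base',[(492,108),(525,233),(592,217)],.015),('black foot',[(165,172)],0),('blue foot',[(82,233)],0)):
    print(n,[onz(f,T,A(*p),z) for p in l])
print('stand side',[onz(s,S,B(*p),.05) for p in[(207,458),(262,431),(288,486),(238,517)]])
print('green pole',onz(f,T,A(120,213),.16))
for n,p in(('black',(130,137)),('blue',(37,203))): print(n,onz(f,T,A(*p),.15))
print('jar',onz(f,T,A(722,213),.13))
E
```

```text
cap [ 0.549 -0.11   0.2  ]
stick [0.502 0.399 0.205]
pot rim [0.553 0.065 0.1  ] [0.546 0.077 0.1  ]
stand [array([0.545, 0.411, 0.05 ]), array([0.505, 0.35 , 0.05 ]), array([0.455, 0.381, 0.05 ]), array([0.495, 0.445, 0.05 ])]
base [array([ 0.666, -0.039,  0.015]), array([ 0.501, -0.076,  0.015]), array([ 0.52 , -0.163,  0.015])]
black foot [array([0.593, 0.39 , 0.   ])]
blue foot [array([0.514, 0.498, 0.   ])]
stand side [array([0.544, 0.414, 0.05 ]), array([0.507, 0.353, 0.05 ]), array([0.444, 0.398, 0.05 ]), array([0.473, 0.457, 0.05 ])]
green pole [0.511 0.41  0.16 ]
black [0.605 0.403 0.15 ]
blue [0.527 0.512 0.15 ]
jar [ 0.502 -0.301  0.13 ]
```

```bash
cat >> h.py <<'E'
def frame(z,y):
    z=np.array(z,float);z/=np.linalg.norm(z);y=np.array(y,float);y=y-z*(y@z);y/=np.linalg.norm(y)
    return np.column_stack([np.cross(y,z),y,z])
def rel(p,M,st=None):
    st=st or env.get_state(); R0=R.from_quat(st['orientation']).as_matrix()
    return np.r_[np.degrees(R.from_matrix(R0.T@M).as_rotvec()),R0.T@(np.array(p)-st['position'])*1000].round(1).tolist()
PSI=np.radians(12.5)
U=np.array([-.5*np.cos(PSI),-.5*np.sin(PSI),.866])
CAPM=frame(-U,[np.cos(PSI),np.sin(PSI),0])
E
python3 - <<'E'
from h import *
cap=np.array([.549,-.110,.2])
print(rel(cap+.12*U,CAPM),cap+.12*U)
print(np.array(env.grab_frame('wrist')['mount']).round(3))
E
```

```text
[-27.6, -14.4, 53.8, -500.3, -476.9, -53.6] [ 0.49042224 -0.12298638  0.30392   ]
[[ 0.001  0.957  0.29   0.073]
 [ 1.    -0.001 -0.001 -0.001]
 [-0.001  0.29  -0.957 -0.124]
 [ 0.     0.     0.     1.   ]]
```

Emit:
carry_out:
  series:
    - [-27.6, -14.4, 53.8, -500, -477, -53.6, 0]
    - [-27.6, -14.4, 53.8, -500, -477, -53.6, 0]
    - [-27.6, -14.4, 53.8, -500, -477, -53.6, 0]
    - [-27.6, -14.4, 53.8, -500, -477, -53.6, 0]
    - [-27.6, -14.4, 53.8, -500, -477, -53.6, 0]
    - [-27.6, -14.4, 53.8, -500, -477, -53.6, 0]
    - [-27.6, -14.4, 53.8, -500, -477, -53.6, 0]
    - [-27.6, -14.4, 53.8, -500, -477, -53.6, 0]
    - [-27.6, -14.4, 53.8, -500, -477, -53.6, 0]
    - [-27.6, -14.4, 53.8, -500, -477, -53.6, 0]
    - [-27.6, -14.4, 53.8, -500, -477, -53.6, 0]
    - [-27.6, -14.4, 53.8, -500, -477, -53.6, 0]

```text
time_s: 2.55
position: [0.437, 0.0439, 0.2848]
orientation: [0.605, 0.753, 0.201, 0.163]
contact_force: [0.6, -0.3, 0.0]
finger_gap: 0.0001
grip_force: 0.0
```

```bash
python3 - <<'E'
from h import *
cap=np.array([.549,-.110,.2])
print(rel(cap+.12*U,CAPM))
E
```

```text
[0.0, 0.2, -0.1, -174.5, 23.7, -8.1]
```

Emit:
carry_out:
  series:
    - [0, 0, 0, -174.5, 23.7, -8, 0]
    - [0, 0, 0, -174.5, 23.7, -8, 0]
    - [0, 0, 0, -174.5, 23.7, -8, 0]
    - [0, 0, 0, -174.5, 23.7, -8, 0]
    - [0, 0, 0, -174.5, 23.7, -8, 0]
    - [0, 0, 0, -174.5, 23.7, -8, 0]

```text
time_s: 3.15
position: [0.4904, -0.1199, 0.3027]
orientation: [0.605, 0.753, 0.202, 0.161]
contact_force: [-0.5, -0.0, 0.1]
finger_gap: -0.0001
grip_force: 0.0
```

```bash
python3 - <<'E'
from h import *
st=env.get_state();print(st['position'],st['joint_positions'],st['contact_force'])
f=env.grab_frame('wrist');T=T_of(f,st);save(f,'w1.png')
for l in('cap','sprayer','pot','plug1'): print(l,[(np.round(d['rect']).tolist(),round(d['score'],2)) for d in env.boxes_of(l,f)[:7]])
print(proj(f,T,[[.549,-.110,.2]]))
h=cv2.cvtColor(f['img'],cv2.COLOR_RGB2HSV); m=((h[...,0]<6)|(h[...,0]>174))&(h[...,1]>150)&(h[...,2]>60)
n,_,s,c=cv2.connectedComponentsWithStats(m.astype(np.uint8)); print([(s[i].tolist(),c[i]) for i in range(1,n) if s[i][4]>100])
E
```

```text
[ 0.49036895 -0.11986419  0.30269933] [-0.10730904 -0.12113247  0.46792341  1.96256282 -0.29898357  0.86641831
  0.73326229] [-0.51374848 -0.02242617  0.14697452]
cap [([297.0, 174.0, 333.0, 223.0], 0.78)]
sprayer [([211.0, 127.0, 348.0, 225.0], 0.8)]
pot [([209.0, 0.0, 354.0, 90.0], 0.88)]
plug1 [([280.0, 12.0, 297.0, 33.0], 0.83), ([279.0, 36.0, 301.0, 58.0], 0.75), ([251.0, 0.0, 261.0, 21.0], 0.67), ([263.0, 0.0, 281.0, 14.0], 0.6), ([265.0, 43.0, 281.0, 59.0], 0.6), ([256.0, 32.0, 260.0, 35.0], 0.41), ([81.0, 27.0, 130.0, 171.0], 0.25)]
[[315.46149258 200.18062683]]
[([411, 0, 106, 108, 8113], array([462.68568963,  46.53346481])), ([598, 3, 29, 53, 270], array([612.71111111,  33.90740741])), ([530, 28, 14, 25, 111], array([535.86486486,  40.09009009])), ([616, 38, 23, 31, 129], array([626.12403101,  50.13953488])), ([571, 50, 21, 33, 198], array([581.51010101,  66.73737374])), ([520, 65, 15, 25, 106], array([526.60377358,  78.41509434])), ([619, 65, 15, 18, 105], array([626.16190476,  72.95238095])), ([553, 66, 18, 33, 141], array([560.83687943,  78.33333333])), ([583, 78, 24, 32
[... 1198 characters left out ...]
[472, 264, 19, 39, 156], array([481.73076923, 283.93589744])), ([521, 279, 24, 24, 106], array([532.70754717, 290.43396226])), ([555, 279, 33, 43, 228], array([570.4254386 , 299.98245614])), ([499, 291, 20, 26, 123], array([509.31707317, 302.78861789])), ([584, 290, 21, 22, 115], array([593.76521739, 301.63478261])), ([530, 303, 23, 31, 183], array([541.15846995, 319.23497268])), ([604, 303, 18, 30, 122], array([612.73770492, 316.5       ])), ([568, 312, 32, 41, 290], array([583.09655172, 331.61724138])), ([541, 341, 20, 23, 128], array([550.5      , 352.1484375])), ([606, 340, 34, 41, 316], array([622.75      , 360.80379747])), ([582, 346, 27, 40, 210], array([596.65714286, 363.75714286]))]
```

View pics/w1.png

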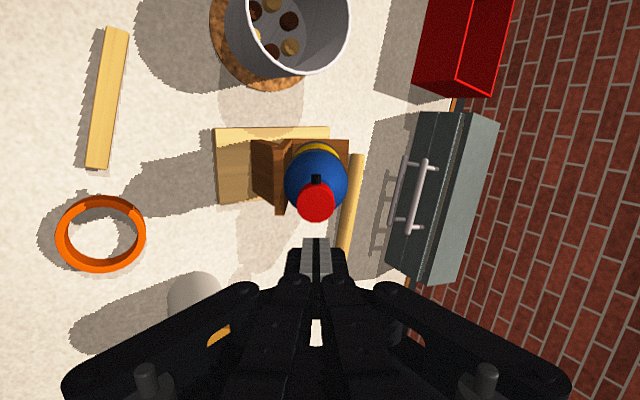

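Wrist view: red cap disc at (315,202), 39 px wide, blue canister behind it, base edges level in the picture, so the yaw is right. The pot with its plugs is at the top of the picture.

```bash
python3 - <<'E'
from h import *
st=env.get_state();f=env.grab_frame('wrist');T=T_of(f,st)
o,d=ray(f,T,(315.2,202.)); fx=f['intrinsics'][0][0]
for w in (37.5,39,40.5):
    P=o+d*fx*.032/w
    print(w,P, 'tool coords mm',(CAPM.T@(P-st['position'])*1000).round(1))
print(rel(P,CAPM,st)[:3])
E
```

```text
37.5 [ 0.55184237 -0.11085728  0.19593233] tool coords mm [-6.000e+00 -1.000e-01  1.234e+02]
39 [ 0.54655913 -0.10893454  0.20416633] tool coords mm [ -3.   -0.  113.9]
40.5 [ 0.54166724 -0.10715422  0.21179041] tool coords mm [ -0.2  -0.  105.1]
[-0.0, -0.1, 0.1]
```

Emit:
carry_out:
  series:
    - [0, 0, 0, -3.5, 0, 35, 0]
    - [0, 0, 0, -3.5, 0, 60, 0]
    - [0, 0, 0, -3.5, 0, 74, 0]
    - [0, 0, 0, -3.5, 0, 76, 0]
    - [0, 0, 0, -3.5, 0, 76, 0]

```text
time_s: 3.95
position: [0.5284, -0.1147, 0.237]
orientation: [0.604, 0.754, 0.202, 0.162]
contact_force: [1.3, -1.0, -0.5]
finger_gap: 0.0004
grip_force: 0.0
```

```bash
python3 - <<'E'
from h import *
st=env.get_state();f=env.grab_frame('wrist');T=T_of(f,st);print(st['position'],CAPM.T@st['contact_force'])
save(f,'w2.png');cv2.imwrite('pics/w2c.png',cv2.resize(f['img'][100:280,220:420,::-1],(800,600*6//5*1)[:2] if 0 else (660,594)))
E
```

```text
[ 0.528356   -0.11470987  0.23702268] [-1.23437274  0.62410555  0.96243424]
```

View pics/w2c.png

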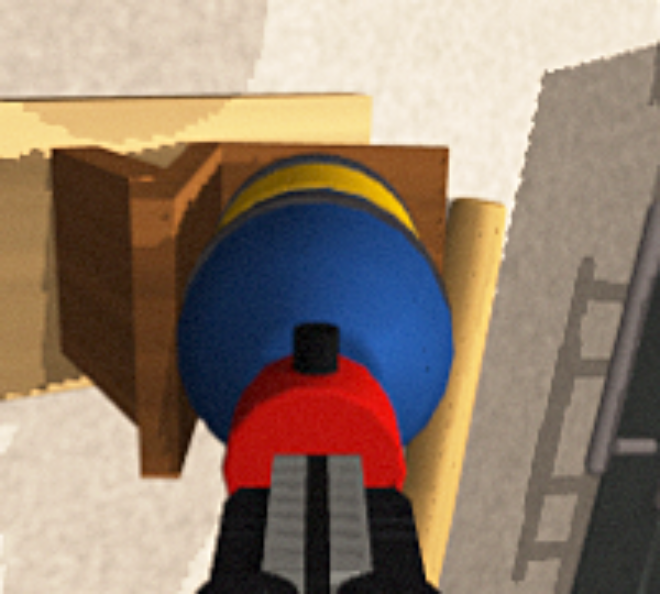

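The shut fingertips (crop 317,460) are centred over the cap, still short of its top.

Emit:
carry_out:
  series:
    - [0, 0, 0, 0, 0, 4, 0]
    - [0, 0, 0, 0, 0, 8, 0]
    - [0, 0, 0, 0, 0, 10, 0]
    - [0, 0, 0, 0, 0, 10, 0]

```text
time_s: 4.4
position: [0.5333, -0.114, 0.2282]
orientation: [0.605, 0.753, 0.202, 0.162]
contact_force: [1.2, -0.6, 0.2]
finger_gap: 0.0002
grip_force: 0.0
```

Emit:
carry_out:
  series:
    - [0, 0, 0, 0, 0, 2, 0]
    - [0, 0, 0, 0, 0, 2, 0]
    - [0, 0, 0, 0, 0, 2, 0]

```text
time_s: 4.7
position: [0.5343, -0.1139, 0.2267]
orientation: [0.605, 0.753, 0.202, 0.162]
contact_force: [-0.0, 0.1, 0.0]
finger_gap: -0.0001
grip_force: 0.0
```

Emit:
carry_out:
  series:
    - [0, 0, 0, 0, 0, 2, 0]
    - [0, 0, 0, 0, 0, 2, 0]
    - [0, 0, 0, 0, 0, 2, 0]

```text
time_s: 5.0
position: [0.5354, -0.1139, 0.2255]
orientation: [0.605, 0.753, 0.202, 0.162]
contact_force: [-2.3, -0.1, 2.9]
finger_gap: -0.0
grip_force: 1.7
```

Emit:
carry_out:
  series:
    - [0, 0, 0, 0, 0, 2, 0]
    - [0, 0, 0, 0, 0, 3, 0]
    - [0, 0, 0, 0, 0, 3, 0]

```text
time_s: 5.3
position: [0.537, -0.1136, 0.2228]
orientation: [0.605, 0.753, 0.202, 0.162]
contact_force: [-3.3, -0.5, 5.5]
finger_gap: 0.0002
grip_force: 3.1
```

Emit:
carry_out:
  series:
    - [0, 0, 0, 0, 0, 2, 0]
    - [0, 0, 0, 0, 0, 3, 0]
    - [0, 0, 0, 0, 0, 3, 0]

```text
time_s: 5.6
position: [0.5384, -0.1134, 0.2203]
orientation: [0.605, 0.753, 0.202, 0.162]
contact_force: [-5.2, -0.4, 6.8]
finger_gap: 0.0
grip_force: 4.1
```

```bash
python3 - <<'E'
from h import *
st=env.get_state();c=np.array([.5354,-.1139,.2255])
print(CAPM.T@(st['position']-c)*1000,CAPM.T@st['contact_force'])
E
```

```text
[-0.12828947  0.0256245   5.98163193] [ 0.69971417 -1.10416978 -8.43953848]
```

Emit:
carry_out:
  series:
    - [0, 0, 0, 0, 0, 1.5, 0]
    - [0, 0, 0, 0, 0, 1.5, 0]
    - [0, 0, 0, 0, 0, 1.5, 0]
    - [0, 0, 0, 0, 0, 1.5, 0]

```text
time_s: 6.0
position: [0.539, -0.1132, 0.2192]
orientation: [0.605, 0.753, 0.202, 0.162]
contact_force: [-5.6, 0.0, 5.5]
finger_gap: -0.0001
grip_force: 4.5
```

```bash
python3 - <<'E'
from h import *
st=env.get_state();c=np.array([.5354,-.1139,.2255])
print(CAPM.T@(st['position']-c)*1000,CAPM.T@st['contact_force'])
E
```

```text
[-0.14377245  0.0236831   7.27351654] [ 1.23028594 -1.94012572 -7.52471502]
```

Emit:
carry_out:
  series:
    - [0, 0, 0, 0, 0, 0.7, 0]
    - [0, 0, 0, 0, 0, 0.7, 0]
    - [0, 0, 0, 0, 0, 0.7, 0]

```text
time_s: 6.3
position: [0.5393, -0.1132, 0.2186]
orientation: [0.605, 0.753, 0.202, 0.162]
contact_force: [-5.9, -0.9, 8.5]
finger_gap: 0.0
grip_force: 4.8
```

```bash
python3 - <<'E'
from h import *
c=np.array([.5354,-.1139,.2255])
for i in range(4):
    st=env.get_state();print(CAPM.T@(st['position']-c)*1000,CAPM.T@st['contact_force']);env.grab_frame('wrist')
E
```

```text
[-0.13622448  0.02535821  7.92638151] [  0.40051588  -0.92508161 -10.36480048]
[-0.15218002  0.04551518  7.9096958 ] [ 0.04599272 -1.38828011 -9.56128596]
[-0.17518033  0.02124581  7.9196514 ] [ 1.17228001 -0.85949951 -9.22642871]
[-0.15036564  0.05686098  7.92057437] [ 0.96724463 -1.88380986 -9.77906153]
```

Emit:
carry_out:
  series:
    - [0, 0, 0, 0, 0, -4, 0]
    - [0, 0, 0, 0, 0, -12, 0]
    - [0, 0, 0, 0, 0, -40, 0]
    - [0, 0, 0, 0, 0, -80, 0]
    - [0, 0, 0, 0, 0, -80, 0]

```text
time_s: 7.0
position: [0.5013, -0.1236, 0.2924]
orientation: [0.604, 0.752, 0.204, 0.166]
contact_force: [0.9, -1.0, 1.1]
finger_gap: 0.0002
grip_force: 0.0
```

```bash
python3 - <<'E'
from h import *
print(rel([.55,.02,.30],frame([0,0,-1],[1,0,0])))
E
```

```text
[30.4, -3.1, 12.1, 129.8, 71.7, 32.8]
```

Emit:
carry_out:
  series:
    - [30.4, -3.1, 12.1, 130, 72, 33, 0]
    - [30.4, -3.1, 12.1, 130, 72, 33, 0]
    - [30.4, -3.1, 12.1, 130, 72, 33, 0]
    - [30.4, -3.1, 12.1, 130, 72, 33, 0]
    - [30.4, -3.1, 12.1, 130, 72, 33, 0]
    - [30.4, -3.1, 12.1, 130, 72, 33, 0]

```text
time_s: 7.6
position: [0.5502, 0.0249, 0.2917]
orientation: [0.705, 0.71, -0.005, -0.005]
contact_force: [-0.9, -0.8, -0.2]
finger_gap: -0.0004
grip_force: 0.0
```

```bash
python3 - <<'E'
from h import *
st=env.get_state();f=env.grab_frame('wrist');T=T_of(f,st);save(f,'w3.png');print(st['position'],st['joint_positions'])
for l in('pot','plug1'):
  for d in env.boxes_of(l,f)[:7]:
    r=d['rect'];c=((r[0]+r[2])/2,(r[1]+r[3])/2);print(l,np.round(r),round(d['score'],2),onz(f,T,c,.1 if l=='pot' else .015))
p=np.array([.55,.07,.1]);a=np.linspace(0,6.28,60)
g=f['img'][:,:,::-1].copy()
for q in proj(f,T,p+.062*np.c_[np.cos(a),np.sin(a),0*a]): cv2.circle(g,tuple(int(v) for v in q),1,(0,0,255),-1)
cv2.imwrite('pics/w3o.png',g)
E
```

```text
[0.55017848 0.02486365 0.29173003] [-0.28783844  0.30810623  0.28613627  1.42679657 -0.08658539  1.43317568
  0.00588468]
pot [264.  73. 382. 196.] 0.58 [0.555383   0.06915175 0.1       ]
plug1 [314. 144. 329. 161.] 0.78 [0.55460608 0.038306   0.015     ]
plug1 [329. 109. 346. 127.] 0.7 [0.57443543 0.08252609 0.015     ]
plug1 [313.  98. 327. 115.] 0.7 [0.5517969  0.09666499 0.015     ]
plug1 [335. 135. 352. 151.] 0.66 [0.58328972 0.05056459 0.015     ]
plug1 [292. 115. 306. 130.] 0.54 [0.52513575 0.07662261 0.015     ]
plug1 [294. 138. 311. 154.] 0.47 [0.52941089 0.04634931 0.015     ]
```

View pics/w3o.png

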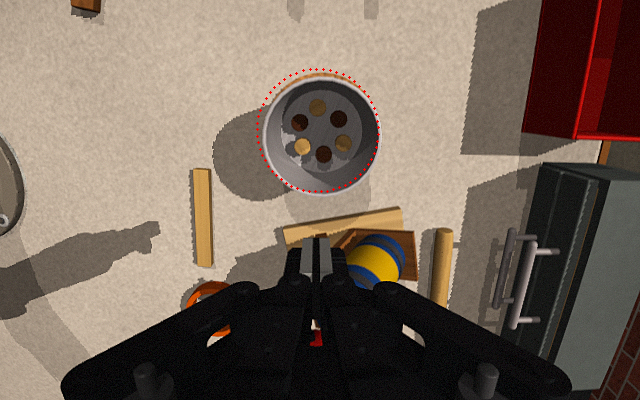

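Pot rim circle is centred at about (321,135) and all six plugs lie within it, giving a pot centre of about (0.553, 0.065). The mean of the plugs agrees with that.

```bash
python3 - <<'E'
from h import *
a=np.radians(57)
print(rel([.542,.372,.33],frame([0,0,-1],[np.cos(a),np.sin(a),0])))
E
```

```text
[-0.5, -0.3, -56.9, 351.0, -6.3, -35.5]
```

Emit:
carry_out:
  series:
    - [-0.5, -0.3, -57, 351, -6.3, -35.5, 0.6]
    - [-0.5, -0.3, -57, 351, -6.3, -35.5, 0.6]
    - [-0.5, -0.3, -57, 351, -6.3, -35.5, 0.6]
    - [-0.5, -0.3, -57, 351, -6.3, -35.5, 0.6]
    - [-0.5, -0.3, -57, 351, -6.3, -35.5, 0.6]
    - [-0.5, -0.3, -57, 351, -6.3, -35.5, 0.6]
    - [-0.5, -0.3, -57, 351, -6.3, -35.5, 0.6]
    - [-0.5, -0.3, -57, 351, -6.3, -35.5, 0.6]
    - [-0.5, -0.3, -57, 351, -6.3, -35.5, 0.6]
    - [-0.5, -0.3, -57, 351, -6.3, -35.5, 0.6]

```text
time_s: 8.75
position: [0.5428, 0.3708, 0.3313]
orientation: [0.284, 0.959, -0.0, 0.001]
contact_force: [0.8, -1.4, 0.6]
finger_gap: 0.0514
grip_force: 0.0
```

```bash
python3 - <<'E'
from h import *
st=env.get_state();f=env.grab_frame('wrist');T=T_of(f,st);save(f,'w4.png');print(st['position'],st['joint_positions'])
for l in('stirrer','stand'):
  for d in env.boxes_of(l,f)[:5]: print(l,np.round(d['rect']),round(d['score'],2))
E
```

```text
[0.5428462  0.37077079 0.33132311] [-6.26106826e-01  5.29864868e-01  3.06470395e-04  9.94861446e-01
  1.30976979e-03  1.61585393e+00  3.68385747e-01]
stirrer [308. 115. 330. 146.] 0.88
stirrer [339. 169. 378. 235.] 0.85
stirrer [381.  72. 446. 102.] 0.72
stand [292.  93. 344. 150.] 0.8
```

View pics/w4.png

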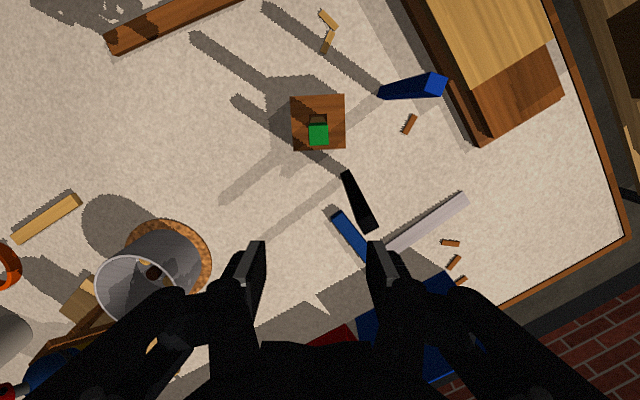

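Wrist view: the green stick top at about (319,134) in the stand (292–344, 93–150). The black stick at (360,200) and the blue one at (415,87) are both clear of the grasp.

```bash
python3 - <<'E'
from h import *
st=env.get_state();f=env.grab_frame('wrist');T=T_of(f,st)
h=cv2.cvtColor(f['img'],cv2.COLOR_RGB2HSV)
for v in(40,130):
    m=((h[...,0]>45)&(h[...,0]<80)&(h[...,1]>120)&(h[...,2]>v)).astype(np.uint8);m[:100]=0;m[160:]=0
    c=max(cv2.findContours(m,0,2)[0],key=cv2.contourArea);r=cv2.minAreaRect(c);print(v,r,cv2.boundingRect(c))
P=onz(f,T,r[0],.21);print(P)
a=np.radians(59);M=frame([0,0,-1],[np.cos(a),np.sin(a),0])
print(rel([P[0],P[1],.25],M),rel([P[0],P[1],.178],M))
E
```

```text
40 ((317.7566833496094, 133.3495635986328), (22.483421325683594, 19.55658531188965), 86.18592071533203) (308, 122, 21, 24)
130 ((327.0, 142.5), (1.0, 0.0), -90.0) (327, 142, 1, 2)
[0.51074632 0.40229834 0.21      ]
[0.1, 0.0, -2.0, 43.8, 8.4, 81.3] [0.1, 0.0, -2.0, 43.9, 8.3, 153.3]
```

```bash
python3 - <<'E'
from h import *
st=env.get_state();f=env.grab_frame('wrist');T=T_of(f,st)
P=onz(f,T,(318.2,135.),.21);print(P)
a=np.radians(60);M=frame([0,0,-1],[np.cos(a),np.sin(a),0])
print(rel([P[0],P[1],.25],M),rel([P[0],P[1],.178],M))
E
```

```text
[0.501707   0.40008388 0.21      ]
[0.1, 0.0, -3.0, 49.8, 1.4, 81.1] [0.1, 0.0, -3.0, 49.8, 1.3, 153.1]
```

Emit:
carry_out:
  series:
    - [0, 0, -3, 49.8, 1.4, 40, 0.6]
    - [0, 0, -3, 49.8, 1.4, 80, 0.6]
    - [0, 0, -3, 49.8, 1.4, 120, 0.6]
    - [0, 0, -3, 49.8, 1.4, 150, 0.6]
    - [0, 0, -3, 49.8, 1.4, 153, 0.6]
    - [0, 0, -3, 49.8, 1.4, 153, 0.6]
    - [0, 0, -3, 49.8, 1.4, 153, 0]
    - [0, 0, -3, 49.8, 1.4, 153, 0]
    - [0, 0, -3, 49.8, 1.4, 153, 0]
    - [0, 0, -3, 49.8, 1.4, 153, 0]
    - [0, 0, -3, 49.8, 1.4, 153, 0]
    - [0, 0, -3, 49.8, 1.4, 153, 0]
  squeeze: 60

```text
time_s: 10.2
position: [0.5021, 0.4023, 0.1802]
orientation: [0.257, 0.966, 0.002, 0.001]
contact_force: [-0.2, -1.5, 5.7]
finger_gap: 0.0151
grip_force: 59.4
```

Emit:
carry_out:
  series:
    - [0, 0, 0, 0, 0, -20, 0]
    - [0, 0, 0, 0, 0, -50, 0]
    - [0, 0, 0, 0, 0, -90, 0]
    - [0, 0, 0, 0, 0, -130, 0]
    - [0, 0, 0, 0, 0, -140, 0]
    - [0, 0, 0, 0, 0, -140, 0]

```text
time_s: 10.8
position: [0.5018, 0.4025, 0.3202]
orientation: [0.257, 0.966, 0.003, 0.001]
contact_force: [1.3, -0.7, -1.0]
finger_gap: 0.0154
grip_force: 58.7
```

```bash
python3 - <<'E'
from h import *
st=env.get_state();print(st['position'],st['finger_gap'],st['contact_force'])
f=env.grab_frame('side');save(f,'s5.png');print(env.boxes_of('stirrer',f))
f=env.grab_frame('wrist');w=f['img'][:,:,::-1]
cv2.imwrite('pics/c5.png',np.hstack([cv2.resize(cv2.imread('pics/s5.png')[150:350,180:380],(400,400)),cv2.resize(w,(400,250))[:, :] if 0 else w[0:400,120:520]]))
a=np.radians(30);M=frame([0,0,-1],[np.cos(a),np.sin(a),0])
print(rel([.553,.065,.32],M))
E
```

```text
[0.50184293 0.40248009 0.32023413] 0.01540710714623163 [ 1.34141182 -0.70133982 -1.01903803]
[{'rect': [262.6, 244.4, 278.5, 294.8], 'score': 0.67}, {'rect': [241.7, 305.9, 255.2, 343.3], 'score': 0.65}, {'rect': [242.4, 260.7, 256.5, 300.9], 'score': 0.53}]
[-0.2, -0.1, 30.2, -212.9, -265.4, -4.4]
```

View pics/c5.png

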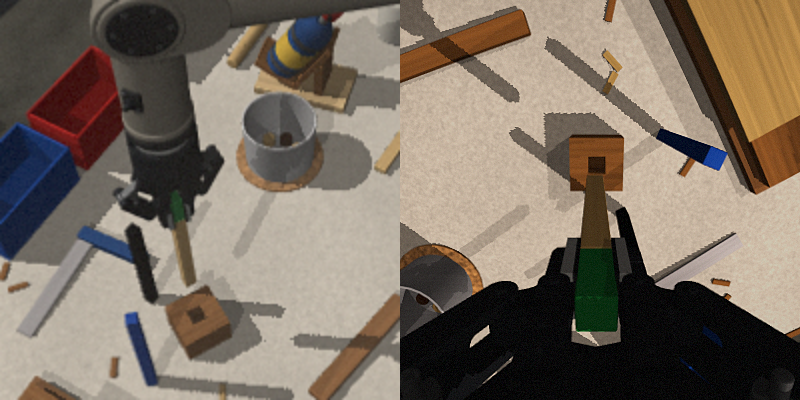

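The stick is out of the stand, held upright in the fingers and green end up. Its foot is at wrist pixel about (318,175). I'll check that against the projection and the path to the pot.

```bash
python3 - <<'E'
from h import *
st=env.get_state();f=env.grab_frame('wrist');Mt=np.array(f['mount'])
c=np.array([[x,y,.170] for x in(-.008,.008) for y in(-.008,.008)]); print(proj(f,Mt,c))
g=f['img'][:,:,::-1]; cv2.imwrite('pics/f6.png',cv2.resize(g[140:260,260:380],(480,480),interpolation=cv2.INTER_CUBIC))
E
```

```text
[[308.09521813 189.32260069]
 [324.05161511 189.33324302]
 [307.99513056 173.70246979]
 [324.19399036 173.7143893 ]]
```

View pics/f6.png

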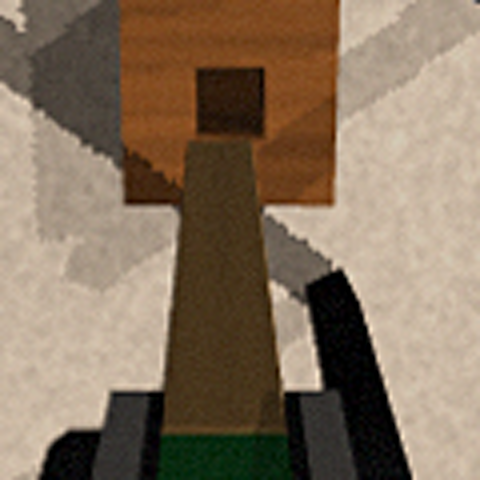

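Emit:
carry_out:
  series:
    - [0, 0, 30, -213, -265, -4.4, 0]
    - [0, 0, 30, -213, -265, -4.4, 0]
    - [0, 0, 30, -213, -265, -4.4, 0]
    - [0, 0, 30, -213, -265, -4.4, 0]
    - [0, 0, 30, -213, -265, -4.4, 0]
    - [0, 0, 30, -213, -265, -4.4, 0]
    - [0, 0, 30, -213, -265, -4.4, 0]
    - [0, 0, 30, -213, -265, -4.4, 0]
    - [0, 0, 30, -213, -265, -4.4, 0]
    - [0, 0, 30, -213, -265, -4.4, 0]

```text
time_s: 12.0
position: [0.5533, 0.0677, 0.3205]
orientation: [0.498, 0.867, 0.0, -0.002]
contact_force: [0.1, 0.0, -0.3]
finger_gap: 0.0152
grip_force: 58.7
```

```bash
python3 - <<'E'
from h import *
st=env.get_state();f=env.grab_frame('wrist');print(st['position'],st['finger_gap'])
save(f,'w7.png')
a=np.radians(30);M=frame([0,0,-1],[np.cos(a),np.sin(a),0]);print(rel([.553,.065,.32],M,st))
E
```

```text
[0.55326964 0.0676861  0.32049201] 0.015182062213338543
[-0.1, -0.2, 0.3, -2.2, -1.6, 0.5]
```

View pics/w7.png

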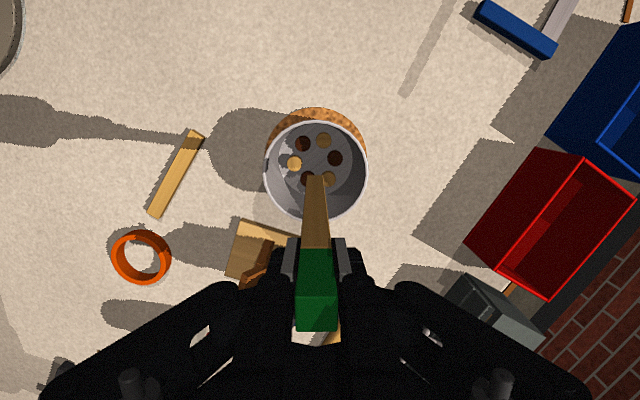

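```bash
python3 - <<'E'
from h import *
st=env.get_state();f=env.grab_frame('wrist');T=T_of(f,st);a=np.linspace(0,6.28,60)
q=proj(f,T,[.553,.065,.1]+.062*np.c_[np.cos(a),np.sin(a),0*a]);print(q.min(0),q.max(0))
ps=[]
for d in env.boxes_of('plug1',f)[:7]:
    r=d['rect'];p=onz(f,T,((r[0]+r[2])/2,(r[1]+r[3])/2),.015);ps.append(p);print(np.round(r),p)
E
```

```text
[260.55628068 118.53052005] [367.53775868 223.46146002]
[285. 158. 303. 173.] [0.53129946 0.04422628 0.015     ]
[295. 134. 309. 150.] [0.52464897 0.07957774 0.015     ]
[317. 134. 331. 148.] [0.55074838 0.09578804 0.015     ]
[327. 151. 342. 170.] [0.57736591 0.07974767 0.015     ]
[323. 170. 337. 187.] [0.58589272 0.05394278 0.015     ]
[297. 171. 312. 187.] [0.554192   0.03515046 0.015     ]
```

Emit:
carry_out:
  series:
    - [0, 0, 0, 0, 0, 30, 0]
    - [0, 0, 0, 0, 0, 60, 0]
    - [0, 0, 0, 0, 0, 80, 0]
    - [0, 0, 0, 0, 0, 90, 0]
    - [0, 0, 0, 0, 0, 90, 0]

```text
time_s: 12.65
position: [0.553, 0.0667, 0.2303]
orientation: [0.498, 0.867, -0.001, -0.002]
contact_force: [0.7, -0.4, -0.0]
finger_gap: 0.0155
grip_force: 58.8
```

```bash
python3 - <<'E'
from h import *
a=np.radians(30);M=frame([0,0,-1],[np.cos(a),np.sin(a),0]);print(rel([.554,.065,.180],M),env.get_state()['contact_force'])
E
```

```text
[-0.1, -0.1, 0.3, -2.1, 0.2, 50.3] [ 0.71139371 -0.42684079 -0.01083082]
```

Emit:
carry_out:
  series:
    - [0, 0, 0, -2, 0, 15, 0]
    - [0, 0, 0, -2, 0, 30, 0]
    - [0, 0, 0, -2, 0, 42, 0]
    - [0, 0, 0, -2, 0, 50, 0]
    - [0, 0, 0, -2, 0, 50, 0]

```text
time_s: 13.15
position: [0.5546, 0.0644, 0.1811]
orientation: [0.499, 0.867, -0.0, -0.001]
contact_force: [0.2, -0.0, -0.3]
finger_gap: 0.015
grip_force: 58.8
```

Emit:
carry_out:
  series:
    - [0, 0, 0, 8, 0, 0, 0]
    - [0, 0, 0, 13.2, 4.8, 0, 0]
    - [0, 0, 0, 14.6, 12.2, 0, 0]
    - [0, 0, 0, 11.5, 19.9, 0, 0]
    - [0, 0, 0, 4.5, 25.6, 0, 0]
    - [0, 0, 0, -4.9, 27.6, 0, 0]
    - [0, 0, 0, -14, 24.2, 0, 0]
    - [0, 0, 0, -21.4, 18, 0, 0]
    - [0, 0, 0, -26.3, 9.6, 0, 0]
    - [0, 0, 0, -28, 0, 0, 0]
    - [0, 0, 0, -26.3, -9.6, 0, 0]
    - [0, 0, 0, -21.4, -18, 0, 0]

```text
time_s: 14.35
position: [0.551, 0.0354, 0.1824]
orientation: [0.499, 0.866, 0.001, 0.002]
contact_force: [3.7, 3.1, 1.5]
finger_gap: 0.0152
grip_force: 59.0
```

Emit:
carry_out:
  series:
    - [0, 0, 0, 7.4, -6.2, 0, 0]
    - [0, 0, 0, 16.5, -9.6, 0, 0]
    - [0, 0, 0, 26.3, -9.6, 0, 0]
    - [0, 0, 0, 35.4, -6.2, 0, 0]
    - [0, 0, 0, 42.8, 0, 0, 0]
    - [0, 0, 0, 47.7, 8.4, 0, 0]
    - [0, 0, 0, 49.4, 18, 0, 0]
    - [0, 0, 0, 47.7, 27.6, 0, 0]
    - [0, 0, 0, 42.8, 36, 0, 0]
    - [0, 0, 0, 35.4, 42.2, 0, 0]
    - [0, 0, 0, 26.3, 45.6, 0, 0]
    - [0, 0, 0, 16.5, 45.6, 0, 0]

```text
time_s: 15.55
position: [0.5794, 0.0765, 0.1806]
orientation: [0.498, 0.867, 0.001, -0.004]
contact_force: [-6.2, 1.0, 1.4]
finger_gap: 0.0156
grip_force: 59.4
```

```bash
python3 - <<'E'
from h import *
st=env.get_state();f=env.grab_frame('wrist');T=T_of(f,st);print(st['position'])
for d in env.boxes_of('plug1',f)[:8]:
    r=d['rect'];p=onz(f,T,((r[0]+r[2])/2,(r[1]+r[3])/2),.015);print(np.round(r),d['score'],p)
t=env.grab_frame('top');TT=T_of(t)
for d in env.boxes_of('plug1',t)[:8]:
    r=d['rect'];p=onz(t,TT,((r[0]+r[2])/2,(r[1]+r[3])/2),.02);print('top',np.round(r),d['score'],p)
a=cv2.resize(t['img'][160:240,290:370,::-1],(400,400),interpolation=cv2.INTER_CUBIC)
cv2.imwrite('pics/m8.png',np.hstack([a,f['img'][:,120:520,::-1]]))
E
```

```text
[0.57941369 0.0764675  0.18059606]
[322. 183. 335. 212.] 0.78 [0.59735151 0.07119803 0.015     ]
[280. 211. 301. 235.] 0.72 [0.57755523 0.02764066 0.015     ]
[236. 184. 259. 211.] 0.66 [0.52723893 0.03012871 0.015     ]
[311. 141. 334. 167.] 0.65 [0.56982195 0.10485009 0.015     ]
[237. 146. 263. 170.] 0.64 [0.51142063 0.06620541 0.015     ]
[272. 127. 293. 152.] 0.61 [0.53038748 0.09783211 0.015     ]
top [309. 188. 353. 214.] 0.17 [0.54036457 0.0619654  0.02      ]
```

Emit:
carry_out:
  series:
    - [0, 0, 0, -12.1, 1.8, 0, 0]
    - [0, 0, 0, -21.1, -5.7, 0, 0]
    - [0, 0, 0, -27, -16, 0, 0]
    - [0, 0, 0, -29.1, -27.6, 0, 0]
    - [0, 0, 0, -27, -39.2, 0, 0]
    - [0, 0, 0, -21.1, -49.5, 0, 0]
    - [0, 0, 0, -12.1, -57, 0, 0]
    - [0, 0, 0, -1, -61.1, 0, 0]
    - [0, 0, 0, 10.8, -61.1, 0, 0]
    - [0, 0, 0, 21.9, -57, 0, 0]
    - [0, 0, 0, 30.9, -49.5, 0, 0]
    - [0, 0, 0, 36.8, -39.2, 0, 0]

```text
time_s: 16.95
position: [0.5294, 0.0864, 0.1824]
orientation: [0.499, 0.867, 0.001, 0.0]
contact_force: [2.2, -1.0, -0.4]
finger_gap: 0.0154
grip_force: 59.3
```

```bash
python3 - <<'E'
from h import *
st=env.get_state();f=env.grab_frame('wrist');T=T_of(f,st);print(st['position'],st['contact_force'])
for d in env.boxes_of('plug1',f)[:8]:
    r=d['rect'];p=onz(f,T,((r[0]+r[2])/2,(r[1]+r[3])/2),.015);print(np.round(r),d['score'],p)
cv2.imwrite('pics/m9.png',f['img'][:,:,::-1])
E
```

```text
[0.52941031 0.08639882 0.18240466] [ 2.24251148 -0.99709011 -0.3807922 ]
[347. 176. 372. 198.] 0.82 [0.57007202 0.10385208 0.015     ]
[273. 201. 295. 224.] 0.8 [0.51813463 0.04300563 0.015     ]
[290. 181. 312. 193.] 0.76 [0.51961713 0.07508983 0.015     ]
[343. 227. 364. 250.] 0.73 [0.59438539 0.05416642 0.015     ]
[315. 173. 330. 184.] 0.68 [0.5333961  0.09327983 0.015     ]
```

View pics/m9.png

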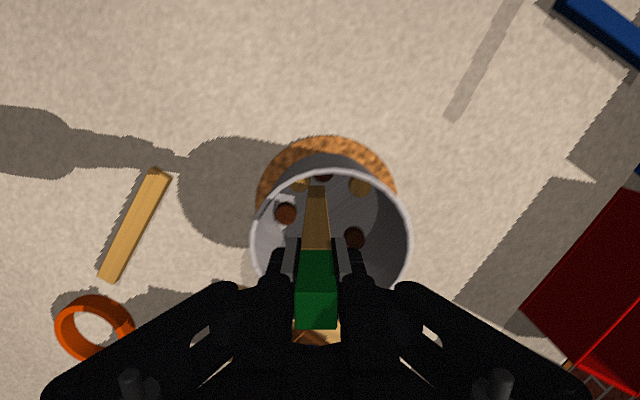

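The plugs have been pushed out around the pot wall. Next I lower the foot gently onto the floor.

Emit:
carry_out:
  series:
    - [0, 0, 0, -4, 4, 0, 0]
    - [0, 0, 0, -6, 6, 2, 0]
    - [0, 0, 0, -6, 6, 4, 0]
    - [0, 0, 0, -6, 6, 4, 0]

```text
time_s: 17.45
position: [0.536, 0.0832, 0.1766]
orientation: [0.499, 0.867, -0.001, -0.002]
contact_force: [0.2, -0.3, -1.3]
finger_gap: 0.0153
grip_force: 59.3
```

Emit:
carry_out:
  series:
    - [0, 0, 0, 0, 0, 1.5, 0]
    - [0, 0, 0, 0, 0, 1.5, 0]
    - [0, 0, 0, 0, 0, 1.5, 0]

```text
time_s: 17.75
position: [0.537, 0.0838, 0.1763]
orientation: [0.499, 0.867, 0.0, -0.0]
contact_force: [-0.1, -0.3, -0.2]
finger_gap: 0.0156
grip_force: 59.3
```

Emit:
carry_out:
  series:
    - [0, 0, 0, 0, 0, 1, 0]
    - [0, 0, 0, 0, 0, 1, 0]
    - [0, 0, 0, 0, 0, 1, 0]

```text
time_s: 18.05
position: [0.5371, 0.0838, 0.1753]
orientation: [0.499, 0.867, 0.0, -0.0]
contact_force: [1.1, 0.6, -0.4]
finger_gap: 0.015
grip_force: 59.3
```

Emit:
carry_out:
  series:
    - [0, 0, 0, 0, 0, 1, 0]
    - [0, 0, 0, 0, 0, 1, 0]
    - [0, 0, 0, 0, 0, 1, 0]

```text
time_s: 18.35
position: [0.5374, 0.0837, 0.1751]
orientation: [0.499, 0.867, 0.001, 0.0]
contact_force: [-1.3, -0.2, 5.8]
finger_gap: 0.0154
grip_force: 59.8
```

Emit:
carry_out:
  series:
    - [0, 0, 0, 0, 0, -0.5, 0.3]
    - [0, 0, 0, 0, 0, -0.5, 0.6]
    - [0, 0, 0, 0, 0, -0.5, 0.6]
    - [0, 0, 0, 0, 0, -0.5, 0.6]
    - [0, 0, 0, 0, 0, -10, 0.6]
    - [0, 0, 0, 0, 0, -40, 0.6]
    - [0, 0, 0, 0, 0, -80, 0.6]
    - [0, 0, 0, 0, 0, -120, 0.6]
    - [0, 0, 0, 0, 0, -120, 0.6]
    - [0, 0, 0, 0, 0, -120, 0.6]

```text
time_s: 19.35
position: [0.5378, 0.0838, 0.296]
orientation: [0.499, 0.867, 0.002, 0.001]
contact_force: [-0.5, -0.2, 0.3]
finger_gap: 0.0513
grip_force: 0.0
```

```bash
python3 - <<'E'
from h import *
st=env.get_state();print(st['position'],st['contact_force'])
f=env.grab_frame('wrist');T=T_of(f,st);s=env.grab_frame('side')
h=cv2.cvtColor(f['img'],cv2.COLOR_RGB2HSV);m=((h[...,0]>45)&(h[...,0]<80)&(h[...,1]>120)&(h[...,2]>40)).astype(np.uint8)
c=max(cv2.findContours(m,0,2)[0],key=cv2.contourArea);print('green box wrist',cv2.boundingRect(c))
print('predicted upright top',proj(f,T,[[.5374,.0837,.205]]),proj(s,T_of(s),[[.5374,.0837,.205]]))
for l in('stirrer','pot'): print(l,[(np.round(d['rect']).tolist(),d['score']) for d in env.boxes_of(l,s)[:4]])
for d in env.boxes_of('plug1',f)[:8]:
    r=d['rect'];p=onz(f,T,((r[0]+r[2])/2,(r[1]+r[3])/2),.015);print(np.round(r),p)
h=cv2.cvtColor(s['img'],cv2.COLOR_RGB2HSV);m=((h[...,0]>45)&(h[...,0]<80)&(h[...,1]>120)&(h[...,2]>40)).astype(np.uint8)
print('green side',[cv2.boundingRect(c) for c in cv2.findContours(m,0,2)[0] if cv2.contourArea(c)>15])
E
```

```text
[0.53783928 0.08376679 0.29597464] [-0.50363576 -0.16838931  0.33055725]
green box wrist (305, 195, 21, 33)
predicted upright top [[314.52569476 206.74165508]] [[320.11955603 193.95309318]]
stirrer [([243.0, 262.0, 260.0, 301.0], 0.82), ([316.0, 187.0, 323.0, 225.0], 0.73), ([244.0, 309.0, 257.0, 343.0], 0.63)]
pot [([296.0, 199.0, 339.0, 248.0], 0.79), ([343.0, 153.0, 351.0, 162.0], 0.56)]
[290. 148. 305. 163.] [0.51375549 0.07935126 0.015     ]
[279. 173. 295. 186.] [0.51757854 0.0426963  0.015     ]
[330. 191. 347. 210.] [0.59468511 0.05268329 0.015     ]
[306. 146. 325. 157.] [0.53207581 0.09627117 0.015     ]
[335. 152. 352. 169.] [0.57063441 0.10399665 0.015     ]
green side [(318, 189, 5, 12)]
```

```bash
python3 -c "
from cell import env
print(env.job_done())"
```

```text
the job is handed in; nothing more can be done
None
```

I pressed the cap to about 7.5 mm at roughly 10 N and released it, stirred the plugs out to the pot wall, and let go of the stick standing upright on the pot floor, then handed the job in. In the last look five plugs showed in the pot, with the sixth presumably hidden behind the stick; no verdict came back.

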